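# Hang a bin carrier on the bench rail and lock it at its station

## Task

Put the parts bin that stands on the bench back on the hanging rail: hook its carrier over the free stretch of the rail, slide it along until the slot in its ear lies under the pulled-out plunger, then push the plunger's knob fully home so that the pin locks the carrier there. Keep the bin upright all the way so that no parts spill, and do not shove the loose things on the bench about.

Things in the scene. Friction and masses are not known exactly. Their poses are not given: they have to be found in the camera images.
- carrier: Loose steel bin carrier, 0.4 kg, with an open-fronted parts bin riveted to its front (155 mm deep, x = -170 to -15 mm; 96 wide, 70 high); it starts standing on the bench on the bin's bottom. Origin: height of the bin's bottom, under the hook's middle; z up, x from the bin's open front to the carrier's back, y along the rail once hung. Back plate 90 mm wide, x = -15 to -12 mm.
- grip (a point): Point on the axis of the black upright grip that stands on a tongue in front of the carrier's hook, over the centre of gravity, x = -36, z = 155 mm in the carrier's frame. The grip is 16 mm thick in x, 24 wide in y and runs from z = 128 (top of the tongue) to 177 mm. Axes as the carrier.
- hook (a point): Middle of the underside of the hook's crown, 125 mm above the bin's bottom; it lies on the rail's top when hung. The hook is an upside-down U of 3 mm plate, 60 mm wide in y, its gap 24 mm (x = -12 to +12 mm); the rear lip reaches 28 mm below the crown, flared back to x = 21 mm. Axes as the carrier.
- slot (a point): Middle of the slot in the carrier's ear, 42 mm behind the hook's middle and level with it. The flat ear, 3 mm thick and 52 wide, runs back from the hook's crown to x = 63 mm; its slot is 22 mm wide in y, from x = 15 to 58 mm. Axes as the carrier.
- rail_stand: Fixed rail: steel tube 16 mm thick along y, 446 mm between grey cheek plates that end 4 mm above its top. Origin on the bench under the rail's middle; x away from the robot at yaw 0. Rail axis x = 0, z = 177 mm. A grey strip below (front face x = -10, z = 81 to 109 mm, top edge bent back) props hung carriers. A like carrier with its bin hangs fixed and locked at the right end, y = -200 to -100 mm.
- rail_middle (a point): Middle of the rail's top line, 185 mm above the bench; axes as the stand. Behind the rail, x = 82 to 102 mm, runs the slotted aluminium bar that carries the locks.
- lock: The free station's lock, fixed on the bar behind the rail, somewhere on the free stretch. Origin on the bench under the rail's axis, at the station's place along the rail; axes as the stand. Its arm, 30 mm wide along the rail, reaches forward to x = 27 mm, underside 14 mm above the rail's top: the ear can slide in under it from either side but not be lowered in from above.
- pin_point (a point): Point on the upright axis of the lock's pin at the height of the rail's top, 42 mm behind the rail's axis; when the carrier is in place the middle of its slot lies here.
- plunger (a joint): Upright plunger of the free lock: a 10 mm pin with a tapered tip and a round black knob, 28 mm wide, on top. 0 = pulled out (up, pin tip 10 mm above the rail's top), 0.018 m = fully home (down, pin through the ear's slot, knob resting on the lock). It starts 0 to 3 mm down, stays where it is left and takes about 6 N to push.
- knob_top (a point): Centre of the flat top of the plunger's knob, 65 mm above the rail's top when pulled out and 47 mm when home; moves with the plunger.
- bearing: Loose ball bearing, 52 mm across, 15 high, lying on the bench; origin under its centre.
- drill_jig: Loose white stepped drill jig, 45 x 75 x 38 mm, on the bench; origin under its centre.
- beech_block: Loose beech block, 45 x 90 x 35 mm, on the bench; origin under its centre.
- toothed_pulley: Loose toothed pulley, 54 mm across, 29 high, on the bench; origin under its centre.

How it is judged (in metres and radians):
On the way, in this order (a step that is already met when the one before it is completed fails the run):
1. the carrier is hooked over the rail, anywhere along it (z of hook in the frame of rail_stand between 0.178 and 0.195 m and x of hook in the frame of rail_stand between -0.012 and 0.012 m and y of hook in the frame of rail_stand between -0.1 and 0.2 m), for 0.1 s.
2. it has been slid along so that its slot lies under the plunger (z of hook in the frame of rail_stand between 0.178 and 0.195 m and y of slot in the frame of lock between -0.009 and 0.009 m), for 0.1 s.
At the end, for the whole second after the job is handed in: The carrier hangs on the rail (crown of its hook within 6 mm of the rail's top, within 10 mm of its axis, less than 0.12 rad off upright, at rest), its slot within 9 mm of the lock along the rail, and the plunger is pushed home (joint above 14.5 of 18 mm), its pin through the slot (value of joint plunger above 0.0145 m and y of slot in the frame of lock between -0.009 and 0.009 m and z of hook in the frame of rail_stand between 0.179 and 0.191 m and x of hook in the frame of rail_stand between -0.01 and 0.01 m and angle between carrier's own z axis and vertical below 0.12 rad and linear speed of carrier below 0.03 m/s); the robot touches nothing.
It fails at once if the bin is tipped by more than 0.6 rad: its parts would spill (angle between carrier's own z axis and vertical above 0.6 rad).
It fails at once if a loose thing on the bench is shoved more than 40 mm (distance of any of bearing, drill_jig, beech_block, toothed_pulley from where it was at the start of the episode above 0.04 m).
It also fails if it takes over 48 s, if anything falls off the work surface, if the arm or the gripper's body presses on something with over 40 N, if the wrist force passes 120 N, or if a joint passes its speed limit or range.

## Robot

A 6-joint arm with a two-finger parallel gripper is mounted at the origin on a cart in front of the work surface, level with it; the furniture and walls round the work are solid. World frame = base frame: x ahead of the robot, y to its left, z up, the work surface at z = 0. Lengths are in m, angles in degrees, forces in N, time in s.
With the tool pointing down it reaches from about 0.35 to 0.875 m from the base axis. Payload 4.2 kg.
Tool frame: the origin (TCP) lies midway between the tips of the shut fingers; the grasp point (between the pads) lies 19 mm behind it; z points along the fingers, y is the line along which they close (so a half turn about z gives the same grasp; the last joint's range is limited). The gripper opens to 87 mm and grips with 3 to 60 N. Pads are 19 mm wide; open, the fingers measure 117 mm over their backs; the gripper's body (75 mm by 190 mm) begins 51 mm behind the grasp point.
Start: joints at [82.426, 22.042, 0.453, 0, -68.411, -14.817], TCP at [0.238, 0.578, 0.223] pointing down, gripper open.
Joint ranges: [-179.83, 179.83], [-69.29, 118.12], [-61.27, 80.66], [-181.25, 117.63], [-171.15, -9.14], [-177.46, 177.46]. Speed limits (degrees/s): [159.86, 159.86, 180, 180, 180, 180].

## Interface

Orientations are given as a 3x3 rotation matrix whose columns are the frame's x, y, z axes.
In Python, from station import * gives the robot as it stands.
- The arm moves only by the tool move_arm, never from a script. Its argument "targets" is text: rows parted by semicolons, each of 4 numbers parted by spaces: the shift along the world's x, y, z in units of 25 mm (1.0 is 25 mm), then the turn about the world's z in units of 5 degrees (1.0 is 5 degrees). In form: tx ty tz spin; .... A call has 1 to 10 rows; each row shifts and turns the commanded pose from where the row before left it; what a row does not reach is not made up. A row lasts 1/12 s, in which the tool goes at most 41.7 mm and 7.16 degrees, less where a joint would pass 70% of its speed; a pose out of reach is approached as far as the arm can. A call is refused whole if a number of a shift passes 1 or a number of a turn 1, either way. A call with a gripper value outside its range is refused whole. "gripper" is the finger opening in mm, from 0 to 87, set as the call begins (left out, the last holds). The fingers move at their own pace and stop on an object; the grip force is fixed at half the most. Time passes only in rows, so rows that do not move let the fingers close. It gives the time, the measured TCP pose, the force, the opening and the grip force at its end, in the units of the state.
- sense(): the state, without advancing time (a new reading comes with each control period).
- capture(name): name is "scene" or "top" or "wrist"; returns a dict with "image" (420x560x3 uint8, blue, green, red), "fx", "fy", "cx", "cy" (pixels), "world_from_camera" (4x4, takes a point from camera to world coordinates); the wrist camera has in their place "hand_eye" (4x4, takes a point from camera to tool coordinates, whose origin is the TCP and whose axes are the flange's). Camera axes: x right, y up, looking along -z (the intrinsics and any distortion apply to the point x, -y, -z); pixel columns grow to the right and rows downward; lengths in m; the calibration is good to about 2 mm. A picture is of the moment at which its call begins: read the wrist's pose just before it. There is no depth.
- finish_job(): hands the job in; it is judged then, once.
The state is a dict: "time_s": time; "joints": joint angles; "joint_velocities": joint speeds; "effort": joint torques, N m; "tcp_pos": TCP position; "ee_rot": TCP orientation; "wrist_force": force on the tool from outside, world axes, zero at the start; "moment": the same for the moment, N m; "gripper_width": opening from 0.0 (shut) to 1.0 (fully open); "gripper_force": force on a finger pad.
Only numpy, scipy, OpenCV 4.12 (cv2) and the standard library are available. Lean on these libraries where they do the work, as an engineer would, in place of code of your own. Each camera call takes 0.05 s, during which the arm holds its last target. There are 200 camera calls.

## Working session

There is one attempt and no reset: what is moved stays moved. The work goes in short steps, Python scripts to look and compute and a tool call to move; the robot and the scene stay as the last step left them, time stands still between calls to the robot, and variables do not carry over. Pictures are saved under pics/ and viewed, at most 10 in all, crops included, and the job is handed in when it is done.

Besides the shell and the picture viewer there is one more tool, called after ">>>" in YAML: its name, and indented under it one key for each argument. move_arm: Moves the arm, as the interface text tells. Its arguments: {"type":"object","properties":{"targets":{"type":"string"},"gripper":{"type":"number"}},"required":["targets"]}

```bash
mkdir -p pics; cat > h.py <<'E'
from station import *
import numpy as np, cv2
def ray(c,u,v,T=None):
    T=np.array(c["world_from_camera"]) if T is None else T
    d=np.array([(u-c["cx"])/c["fx"],-(v-c["cy"])/c["fy"],-1.0])
    return T[:3,3],T[:3,:3]@d
def onz(c,u,v,z,T=None):
    o,d=ray(c,u,v,T); return o+d*(z-o[2])/d[2]
def tri(rs):
    A=np.zeros((3,3));b=np.zeros(3)
    for o,d in rs:
        d=d/np.linalg.norm(d);P=np.eye(3)-np.outer(d,d);A+=P;b+=P@o
    p=np.linalg.solve(A,b)
    return p,[np.linalg.norm((np.eye(3)-np.outer(d,d)/(d@d))@(p-o)) for o,d in rs]
def proj(c,p,T=None):
    T=np.array(c["world_from_camera"]) if T is None else T
    q=np.linalg.inv(T)@np.append(p,1); return c["cx"]-c["fx"]*q[0]/q[2],c["cy"]+c["fy"]*q[1]/q[2]
def wT(c,s):
    T=np.eye(4);T[:3,:3]=np.array(s["ee_rot"]);T[:3,3]=s["tcp_pos"];return T@np.array(c["hand_eye"])
E
python3 - <<'E'
from h import *
import pickle
s=sense();print(s)
for n in("scene","top"):
    c=capture(n);cv2.imwrite(f"pics/{n}0.png",c["image"]);pickle.dump(c,open(n+"0.pkl","wb"))
    print(n,{k:(v if k!="world_from_camera" else np.round(v,3)) for k,v in c.items() if k!="image"})
E
```

```text
{'time_s': 0.0, 'joints': array([ 8.24284849e+01,  2.20906239e+01,  3.78210374e-01, -2.98630078e-02,
       -6.84103322e+01, -1.48175712e+01]), 'joint_velocities': array([-0.01600621,  0.10427969,  0.02708753, -0.0150331 , -0.0114466 ,
        0.030993  ]), 'effort': array([-1.07950891e-04, -3.90662813e+01,  1.87406015e+01,  4.22004640e+00,
        1.09937138e-02, -1.93490559e-04]), 'tcp_pos': array([0.23779599, 0.57733122, 0.22144807]), 'ee_rot': array([[ 9.24545370e-01, -3.81071223e-01, -7.62688746e-04],
       [-3.81071978e-01, -9.24543079e-01, -2.05973186e-03],
       [ 7.97659394e-05,  2.19495487e-03, -9.99997588e-01]]), 'wrist_force': array([-0.55152973, -0.23278285,  0.01044094]), 'moment': array([-0.02320433, -0.01612696,  0.00197991]), 'gripper_force': 0.0, 'gripper_width': 1.0023444598091797}
scene {'fx': 382.68790041187646, 'fy': 382.68790041187646, 'cx': 277.55616186378495, 'cy': 214.02177709522346, 'world_from_camera': array([[ 0.645,  0.335, -0.687, -0.052],
       [-0.764,  0.265, -0.588, -0.388],
       [-0.014,  0.904,  0.427,  0.549],
       [ 0.   ,  0.   ,  0.   ,  1.   ]])}
top {'fx': 463.47869262534255, 'fy': 463.47869262534255, 'cx': 282.41981590569617, 'cy': 217.35803335302012, 'world_from_camera': array([[ 0.01 ,  0.987, -0.16 ,  0.381],
       [-1.   ,  0.01 ,  0.003,  0.125],
       [ 0.005,  0.16 ,  0.987,  1.192],
       [ 0.   ,  0.   ,  0.   ,  1.   ]])}
```

View pics/scene0.png

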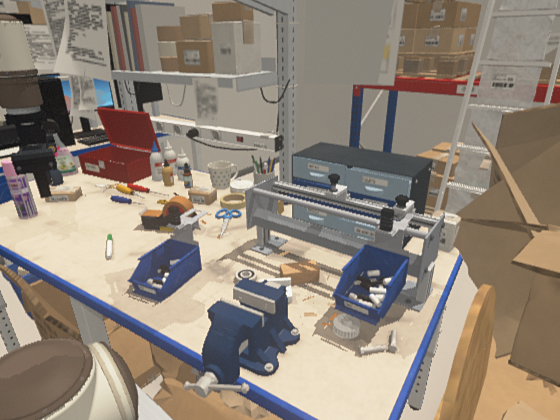

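View pics/top0.png

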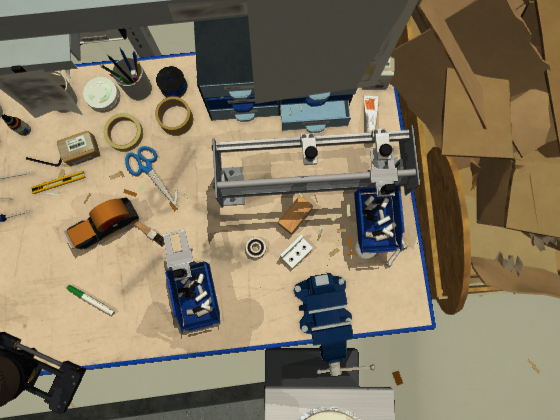

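The scene view shows the carrier at about (168,265), the rail from (250,205) to (440,235) and the free plunger near (335,183). In the top view the carrier is at (185,275), the free lock's knob at (310,148) and the rail at rows ~183. I'll enlarge these for exact pixels.

```bash
python3 - <<'E'
import cv2,numpy as np
t=cv2.imread("pics/top0.png");s=cv2.imread("pics/scene0.png")
def cr(im,x,y,w,h,k):
    o=cv2.resize(im[y:y+h,x:x+w],None,fx=k,fy=k,interpolation=cv2.INTER_CUBIC)
    for i in range(0,w,10): cv2.putText(o,str(x+i),(i*k,8),0,.3,(0,0,255)); cv2.line(o,(i*k,10),(i*k,14),(0,0,255))
    for i in range(10,h,10): cv2.putText(o,str(y+i),(0,i*k+3),0,.3,(0,0,255)); cv2.line(o,(18,i*k),(22,i*k),(0,0,255))
    return o
A=np.zeros((600,800,3),np.uint8)
a=cr(t,205,120,130,80,3) # rail left
b=cr(t,155,225,70,60,5)
c=cr(s,125,215,80,85,5)
d=cr(s,240,165,130,60,3)
A[:240,:390]=a;A[240:540,:350]=b
A[:180,400:790]=d;A[180:600,400:800]=c[:420]
cv2.imwrite("pics/m1.png",A)
E
```

```text
(no output)
```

View pics/m1.png

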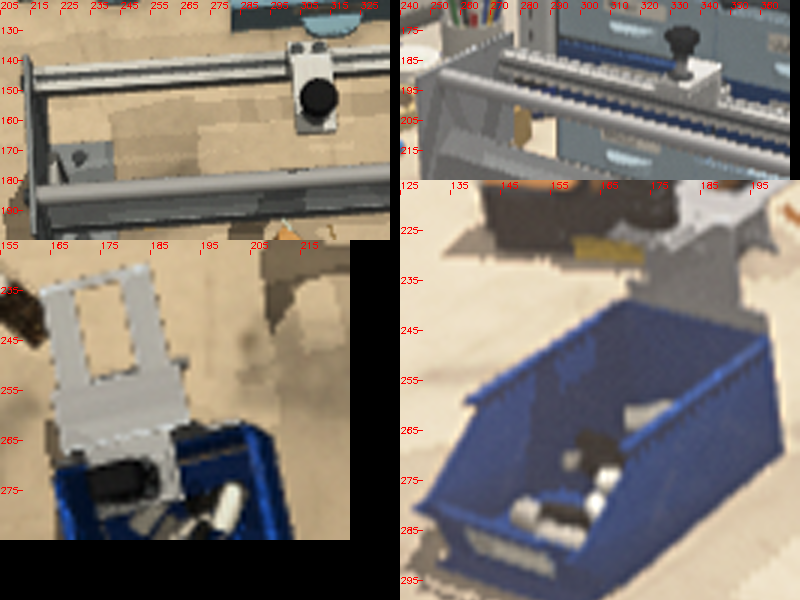

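The montage shows the ear's back corners at top px (163.4,235.4) and (184.6,229.8), the slot at ~(169–180,231–254), and the grip's black top near (174–186,270). The free knob is at about (311.7,153.3) top and (333,175) scene, and the rail tube runs from row 185.5 at u=217.

```bash
python3 - <<'E'
from h import *
import pickle
t=pickle.load(open("top0.pkl","rb"));s=pickle.load(open("scene0.pkl","rb"))
p=lambda n,*a:print(n,np.round(onz(t,*a),4))
a=onz(t,163.4,235.4,.128);b=onz(t,184.6,229.8,.128);print("ear",a,b,np.linalg.norm(a-b))
d=a-b;print("yaw of carrier y axis",np.degrees(np.arctan2(d[1],d[0]))-90)
c=np.mean([onz(t,*q,.128) for q in((180,291/5-48+225),(179.4,230.5+.0))],axis=0)
for q in((170,235),(179.4,232),(173,253),(182.4,250)): p("slot",*q,.128)
p("grip top",177.5,271.5,.177)
p("railL",217,185.3,.177);p("railR",330,184,.177)
# rail edges by columns
im=t["image"];g=cv2.cvtColor(im,cv2.COLOR_BGR2GRAY)
for u in(230,260,290,320,345): print(u,g[176:196,u].tolist())
print("knob tri",tri([ray(t,311.7,152.5),ray(s,333.5,174.5)]),onz(t,311.7,152.5,.248))
print("cheek inner tri?",tri([ray(t,217,183),ray(s,253,191)]))
w=sense();c=capture("wrist");cv2.imwrite("pics/w0.png",c["image"]);print(np.round(c["hand_eye"],4),c["fx"],c["cx"],c["cy"],[k for k in c])
print("carrier px in wrist now",proj(c,np.array([.3,.33,.13]),wT(c,w)))
E
```

```text
ear [0.50830967 0.39571755 0.128     ] [0.52184547 0.34738559 0.128     ] 0.05019159262778935
yaw of carrier y axis 15.645373718309244
slot [0.5094 0.3805 0.128 ]
slot [0.5166 0.3592 0.128 ]
slot [0.4679 0.3717 0.128 ]
slot [0.475  0.3504 0.128 ]
grip top [0.4237 0.3486 0.177 ]
railL [0.6167 0.2689 0.177 ]
railR [0.6224 0.0153 0.177 ]
230 [132, 114, 113, 113, 119, 144, 163, 170, 167, 140, 110, 71, 69, 81, 81, 79, 80, 80, 77, 42]
260 [137, 126, 124, 160, 162, 170, 165, 140, 110, 72, 70, 82, 79, 84, 98, 96, 90, 45, 41, 62]
290 [173, 147, 162, 171, 167, 142, 111, 72, 72, 80, 78, 81, 94, 91, 68, 48, 40, 48, 82, 71]
320 [164, 173, 167, 143, 112, 74, 72, 77, 78, 79, 91, 91, 88, 56, 42, 69, 158, 158, 160, 182]
345 [170, 153, 126, 89, 63, 70, 69, 71, 83, 84, 90, 114, 38, 42, 63, 69, 72, 73, 93, 93]
knob tri (array([0.67314453, 0.06070706, 0.25047572]), [np.float64(0.0008296268941812868), np.float64(0.0008296268941814683)]) [0.67337176 0.06120186 0.248     ]
cheek inner tri? (array([0.62164778, 0.27052209, 0.17397617]), [np.float64(0.0014872223560091426), np.float64(0.001487222356009268)])
[[ 1.200e-03  9.679e-01  2.513e-01  6.860e-02]
 [ 1.000e+00 -1.300e-03 -0.000e+00  4.000e-04]
 [ 3.000e-04  2.513e-01 -9.679e-01 -1.631e-01]
 [ 0.000e+00  0.000e+00  0.000e+00  1.000e+00]] 364.55703900664133 273.3665311606197 210.91922016131736 ['image', 'fx', 'fy', 'cx', 'cy', 'hand_eye']
carrier px in wrist now (np.float64(603.4842359939594), np.float64(-21.774995966757558))
```

View pics/w0.png

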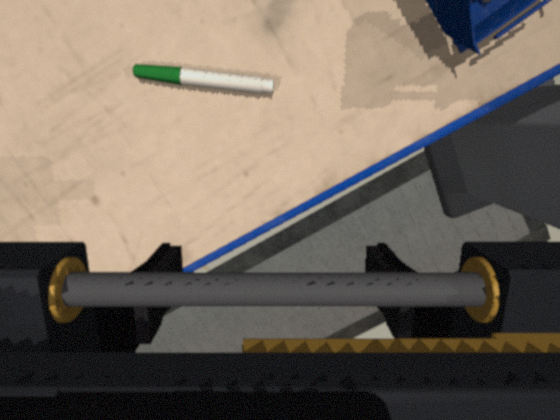

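The first wrist view is still off the carrier: only the pen at (200,80) and a bin corner at (470,40) show. The carrier is at hook ≈(0.452,0.354) with yaw ≈15.6°. I'll move above it with the tool aligned to it.

>>> move_arm:
  targets: "0.6 -0.95 0.32 0.76;0.6 -0.95 0.32 0.76;0.6 -0.95 0.32 0.76;0.6 -0.95 0.32 0.76;0.6 -0.95 0.32 0.76;0.6 -0.95 0.32 0.76;0.6 -0.95 0.32 0.76;0.6 -0.95 0.32 0.76;0.6 -0.95 0.32 0.76;0.6 -0.95 0.32 0.76"
  gripper: 87

```text
time_s: 0.98
tcp_pos: [0.3884, 0.3389, 0.3027]
ee_rot: [[0.962, 0.272, -0.0], [0.272, -0.962, -0.0], [-0.0, 0.0, -1.0]]
wrist_force: [0.3, -0.1, -0.3]
gripper_width: 1.002
gripper_force: 0.0
```

>>> move_arm:
  targets: "0 0 0 0;0 0 0 0;0 0 0 0"

```text
time_s: 1.23
tcp_pos: [0.3878, 0.3403, 0.3021]
ee_rot: [[0.963, 0.268, -0.001], [0.268, -0.963, -0.0], [-0.001, 0.0, -1.0]]
wrist_force: [-0.1, -0.1, 0.0]
gripper_width: 0.998
gripper_force: 0.0
```

```bash
cat > look.py <<'E'
from h import *
import pickle,sys
n=sys.argv[1];s=sense();c=capture("wrist");cv2.imwrite(f"pics/{n}.png",c["image"])
c["T"]=wT(c,s);pickle.dump(c,open(n+".pkl","wb"));R=np.array(s["ee_rot"])
print(np.round(s["time_s"],2),np.round(s["tcp_pos"],4),"tool x yaw",np.degrees(np.arctan2(R[1,0],R[0,0])),"tz",np.round(R[:,2],4),"J",np.round(s["joints"],1))
E
python3 look.py w1
```

```text
1.23 [0.3878 0.3403 0.3021] tool x yaw 15.558470271477233 tz [-7.e-04 -2.e-04 -1.e+00] J [ 59.3   8.5  -6.7  -0.  -74.8  46.3]
```

View pics/w1.png

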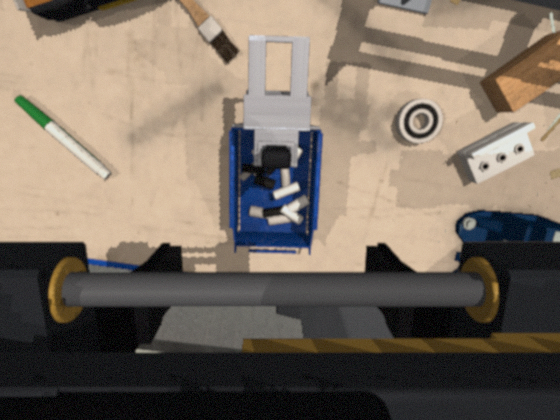

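The wrist view is aligned with the carrier: ear u=248–310, v=37–95; slot u≈265–293; grip top a black square at (276,157). Next I'll segment the slot and grip in this view and triangulate them with the top view.

```bash
cat > seg.py <<'E'
from h import *
def slot(c,box):  # light grey ear: low saturation, bright
    x,y,w,h=box;hsv=cv2.cvtColor(c["image"][y:y+h,x:x+w],cv2.COLOR_BGR2HSV)
    m=((hsv[...,1]<35)&(hsv[...,2]>110)).astype(np.uint8)
    cs,hr=cv2.findContours(m,cv2.RETR_CCOMP,cv2.CHAIN_APPROX_NONE)
    i=max((i for i in range(len(cs)) if hr[0][i][3]>=0),key=lambda i:cv2.contourArea(cs[i]))
    r=cv2.minAreaRect(cs[i]);M=cv2.moments(cs[i]);return np.array([M["m10"],M["m01"]])/M["m00"]+[x,y],r[1:],cv2.boundingRect(cs[hr[0][i][3]])
def dark(c,box,thr=45):
    x,y,w,h=box;v=c["image"][y:y+h,x:x+w].max(2);m=(v<thr).astype(np.uint8)
    n,l,st,ce=cv2.connectedComponentsWithStats(m,connectivity=4);i=1+np.argmax(st[1:,4]);return ce[i]+[x,y],st[i]+[x,y,0,0,0]
E
python3 - <<'E'
from seg import *
import pickle
L=lambda n:pickle.load(open(n+".pkl","rb"))
t,s,w=L("top0"),L("scene0"),L("w1")
a=slot(w,(235,20,90,100));b=slot(t,(155,220,45,50));print(a,b)
p,e=tri([ray(w,*a[0],w["T"]),ray(t,*b[0])]);print("slot",p,e)
print("w1 slot @.128",onz(w,*a[0],.128,w["T"]),"top@.128",onz(t,*b[0],.128))
g=dark(w,(255,140,45,30));k=dark(t,(168,262,22,18));print(g,k)
print("grip tri",tri([ray(w,*g[0],w["T"]),ray(t,*k[0])]),onz(w,*g[0],.177,w["T"]))
hsv=cv2.cvtColor(w["image"],cv2.COLOR_BGR2HSV)
m=((hsv[...,1]<35)&(hsv[...,2]>110))
for v in(50,60,70,80,90): 
    u=np.where(m[v,235:325])[0]+235; print(v,u.min(),u.max(),(u.min()+u.max())/2)
# knob
k=dark(t,(300,140,25,25));q=dark(s,(322,165,25,18));print(k,q,"knob",tri([ray(t,*k[0]),ray(s,*q[0])]))
# rail axis from top: threshold bright band edges
g=cv2.cvtColor(t["image"],cv2.COLOR_BGR2GRAY)
P=[]
for u in range(225,300,5):
    r0=int(round(184-(u-230)*.072));col=g[r0-8:r0+8,u].astype(float);d=np.diff(col)
    lo=r0-8+5+np.argmin(d[5:])+.5   # bottom edge
    P.append([u,lo])
P=np.array(P);f=np.polyfit(P[:,0],P[:,1],1);print(P.tolist(),f)
W=[onz(t,u,np.polyval(f,u)-2.8,.180) for u in(225,300)];d=W[0]-W[1];print(W,"rail yaw",np.degrees(np.arctan2(d[1],d[0]))-90)
E
```

```text
(array([278.21575758,  66.772     ]), ((28.0, 54.0), 0.0), (8, 15, 69, 85)) (array([175.56944444, 242.45138889]), ((20.396076202392578, 11.963082313537598), 78.69007110595703), (8, 10, 30, 40))
slot [0.49258689 0.36513311 0.13633425] [np.float64(0.0012060308474073822), np.float64(0.001206030847407337)]
w1 slot @.128 [0.49480951 0.36541451 0.128     ] top@.128 [0.49224922 0.36689531 0.128     ]
(array([274.40429043, 158.15181518]), array([255, 146,  35,  24, 606])) (array([176.67375887, 273.62411348]), array([168, 269,  19,  11, 141]))
grip tri (array([0.42105473, 0.34980715, 0.17399114]), [np.float64(0.0021048327581424035), np.float64(0.0021048327581425002)]) [0.42321782 0.34887417 0.177     ]
50 249 308 278.5
60 249 308 278.5
70 249 307 278.0
80 249 307 278.0
90 248 306 277.0
(array([310.42635659, 152.82170543]), array([305, 146,  12,  15, 129])) (array([331., 181.]), array([331, 181,   1,   1,   1])) knob (array([0.67565999, 0.06471566, 0.23346825]), [np.float64(0.0022269800552906006), np.float64(0.0022269800552905993)])
[[225.0, 186.5], [230.0, 186.5], [235.0, 185.5], [240.0, 185.5], [245.0, 185.5], [250.0, 184.5], [255.0, 184.5], [260.0, 184.5], [265.0, 183.5], [270.0, 183.5], [275.0, 183.5], [280.0, 182.5], [285.0, 182.5], [290.0, 182.5], [295.0, 182.5]] [-6.28571429e-02  2.00576190e+02]
[array([0.62005156, 0.25071875, 0.18      ]), array([0.63269363, 0.08289619, 0.18      ])] rail yaw 4.307954476662005
```

>>> move_arm:
  targets: "0.4 0.1 -1 -0.1;0.4 0.1 -1 -0.1;0.4 0.1 -1 0;0 0 0 0;0 0 0 0;0 0 0 0"

```text
time_s: 1.78
tcp_pos: [0.4181, 0.3488, 0.2285]
ee_rot: [[0.967, 0.253, 0.001], [0.253, -0.967, 0.0], [0.001, -0.0, -1.0]]
wrist_force: [-0.1, 0.3, 0.1]
gripper_width: 1.0
gripper_force: 0.0
```

```bash
python3 look.py w2; python3 - <<'E'
from seg import *
import pickle
L=lambda n:pickle.load(open(n+".pkl","rb"))
t,w1,w=L("top0"),L("w1"),L("w2")
print(proj(w,[.4935,.366,.128],w["T"]),proj(w,[.42,.348,.177],w["T"]))
im=w["image"].copy();cv2.imwrite("pics/w2c.png",cv2.resize(im[0:260,180:380],None,fx=2.2,fy=2.2))
E
```

```text
1.78 [0.4181 0.3488 0.2285] tool x yaw 14.678892219047443 tz [ 1.1e-03  5.0e-04 -1.0e+00] J [ 56.9  13.9 -10.5   0.  -65.6  47.7]
(np.float64(276.3776843139642), np.float64(103.1386206239454)) (np.float64(274.5837905522999), np.float64(228.32756367613985))
```

View pics/w2c.png

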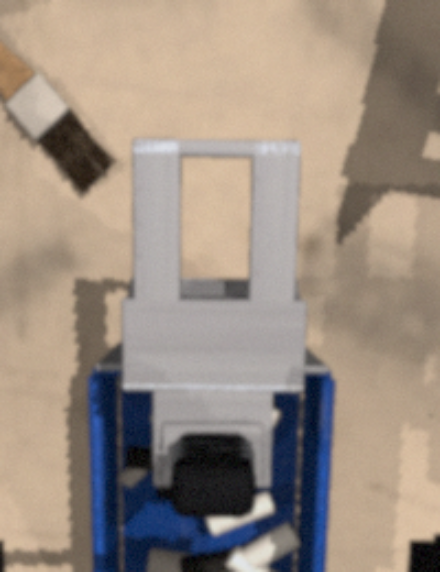

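The crop shows the ear at crop px 134–300 wide, the slot at 181–251 × 156–298, and the grip top centred near (213,485). The tool yaw is within about 1°.

```bash
python3 - <<'E'
from seg import *
import pickle
L=lambda n:pickle.load(open(n+".pkl","rb"))
t,w1,w=L("top0"),L("w1"),L("w2")
f=lambda x,y:(180+x/2.2,y/2.2)
for n,q,z in(("slotback",(216,156),.128),("slotfront",(215,298),.128),("earL",(134,180),.128),("earR",(299,180),.128),("hookL",(124,345),.128),("hookR",(304,345),.128),("gripT",(213,485),.177)):
    print(n,np.round(onz(w,*f(*q),z,w["T"]),4))
a=slot(w1,(235,20,90,100))
print(tri([ray(w1,265+13.5,40,w1["T"]),ray(w,*f(216,156),w["T"])]),tri([ray(w1,275.5,157,w1["T"]),ray(w,*f(213,485),w["T"])]))
E
```

```text
slotback [0.5141 0.3702 0.128 ]
slotfront [0.4725 0.3594 0.128 ]
earL [0.5009 0.3931 0.128 ]
earR [0.5139 0.3434 0.128 ]
hookL [0.4504 0.3843 0.128 ]
hookR [0.4653 0.3274 0.128 ]
gripT [0.4252 0.348  0.177 ]
(array([0.51170803, 0.37002555, 0.14869863]), [np.float64(0.00019810667057400377), np.float64(0.00019810667057405587)]) (array([0.42394078, 0.34787149, 0.17260179]), [np.float64(0.0002761264942450986), np.float64(0.00027612649424509935)])
```

>>> move_arm:
  targets: "0.12 -0.03 -0.9 0;0.1 -0.03 -0.9 0;0 0 -0.9 0;0 0 -0.7 0;0 0 -0.25 0;0 0 0 0;0 0 0 0"

```text
time_s: 2.42
tcp_pos: [0.4241, 0.3473, 0.1379]
ee_rot: [[0.967, 0.253, 0.002], [0.253, -0.967, 0.002], [0.002, -0.001, -1.0]]
wrist_force: [-0.4, -0.3, 0.6]
gripper_width: 0.999
gripper_force: 0.0
```

>>> move_arm:
  targets: "0 0 0 0;0 0 0 0;0 0 0 0;0 0 0 0;0 0 0 0;0 0 0 0;0 0 0 0;0 0 0 0"
  gripper: 0

```text
time_s: 3.08
tcp_pos: [0.4235, 0.3463, 0.1363]
ee_rot: [[0.968, 0.252, -0.0], [0.252, -0.968, -0.0], [-0.0, 0.0, -1.0]]
wrist_force: [-0.3, -0.2, 0.8]
gripper_width: 0.476
gripper_force: 0.0
```

>>> move_arm:
  targets: "0 0 0 0;0 0 0 0;0 0 0 0;0 0 0 0;0 0 0 0;0 0 0 0"

```text
time_s: 3.58
tcp_pos: [0.4235, 0.3467, 0.1362]
ee_rot: [[0.968, 0.252, 0.0], [0.252, -0.968, 0.001], [0.0, -0.001, -1.0]]
wrist_force: [0.1, 1.3, -0.8]
gripper_width: 0.277
gripper_force: 29.9
```

>>> move_arm:
  targets: "0 0 0.3 0;0 0 0.6 0;0 0 0.8 0;0 0 0.8 0;0 0 0.8 0;0 0 0.8 0;0 0 0.7 0;0 0 0.5 0;0 0 0.2 0;0 0 0 0"

```text
time_s: 4.42
tcp_pos: [0.4235, 0.3462, 0.2745]
ee_rot: [[0.968, 0.252, 0.0], [0.252, -0.968, 0.001], [0.0, -0.001, -1.0]]
wrist_force: [0.9, -0.2, -3.7]
gripper_width: 0.277
gripper_force: 29.9
```

```bash
python3 look.py w3; cp pics/w3.png pics/w3v.png; python3 -c "
from h import *;s=sense();print(s['gripper_width'],s['gripper_force'],s['wrist_force'],s['moment'])"
```

```text
4.42 [0.4235 0.3462 0.2745] tool x yaw 14.595133901819455 tz [ 2.e-04  7.e-04 -1.e+00] J [ 56.2  12.5  -5.6  -0.  -71.8  48.4]
0.2744071502129368 29.916067058220506 [ 0.88499098  0.4534616  -5.51003628] [-0.08946651 -0.01587875  0.04720421]
```

View pics/w3v.png

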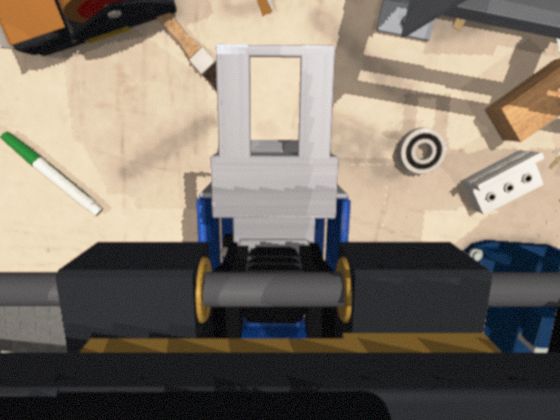

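The carrier is gripped cleanly and upright; the ear spans u=217–333 and the slot u=249–300, v=55–157. Next I'll move to a spot in front of the free stretch, left of the lock.

>>> move_arm:
  targets: "0.15 -0.4 0 0;0.3 -0.85 0 -0.2;0.3 -0.9 0 -0.3;0.3 -0.95 0 -0.3;0.35 -1 0 -0.3;0.35 -1 0 -0.3;0.35 -1 0 -0.3;0.35 -1 0 -0.2;0.3 -0.9 0 -0.16;0.25 -0.5 0 0"

```text
time_s: 5.3
tcp_pos: [0.4977, 0.1306, 0.2723]
ee_rot: [[0.997, 0.073, -0.004], [0.073, -0.997, -0.002], [-0.004, 0.002, -1.0]]
wrist_force: [0.3, 0.6, -4.8]
gripper_width: 0.277
gripper_force: 29.9
```

>>> move_arm:
  targets: "0 0 0 0;0 0 0 0;0 0 0 0;0 0 0 0"

```text
time_s: 5.63
tcp_pos: [0.4981, 0.1343, 0.2732]
ee_rot: [[0.997, 0.076, -0.001], [0.076, -0.997, -0.0], [-0.001, 0.0, -1.0]]
wrist_force: [0.4, 0.2, -4.2]
gripper_width: 0.272
gripper_force: 29.9
```

```bash
python3 look.py w4; python3 - <<'E'
from h import *
import pickle
c=pickle.load(open("w3.pkl","rb"))
# slot in tool frame
z=.2745-.1362+.128
a=onz(c,274.5,55,z,c["T"]);b=onz(c,274.5,157,z,c["T"]);print(a,b,np.linalg.norm(a-b))
im=capture("top");cv2.imwrite("pics/top4.png",im["image"]);pickle.dump(im,open("top4.pkl","wb"))
E
```

```text
5.63 [0.4981 0.1343 0.2732] tool x yaw 4.3535069599307965 tz [-1.2e-03 -3.0e-04 -1.0e+00] J [ 33.1   9.4  -9.7  -0.  -70.9  61.2]
[0.5149438  0.36905604 0.2663    ] [0.47205815 0.35779753 0.2663    ] 0.04433884325707082
```

View pics/w4.png

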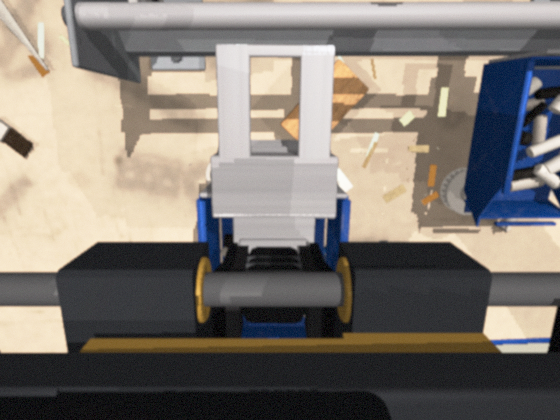

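The wrist view shows the rail tube as a horizontal band, v≈3–29 from u≈78, with the carrier's ear at v=45–155. I'll measure the rail axis here and cross-check with the top view.

```bash
python3 - <<'E'
from h import *
import pickle
w=pickle.load(open("w4.pkl","rb"));t=pickle.load(open("top0.pkl","rb"))
g=cv2.cvtColor(w["image"],cv2.COLOR_BGR2GRAY).astype(float)
for u in(120,350,450): print(u,g[0:40,u].astype(int).tolist())
h=cv2.cvtColor(t["image"],cv2.COLOR_BGR2GRAY)
for u in(240,280): print(u,[(r,int(h[r,u])) for r in range(172,194)])
E
```

```text
120 [75, 97, 139, 170, 188, 198, 200, 202, 209, 208, 203, 207, 205, 206, 203, 202, 196, 188, 182, 176, 168, 163, 150, 140, 136, 119, 111, 96, 82, 79, 84, 89, 96, 98, 96, 92, 93, 85, 81, 83]
350 [218, 206, 191, 189, 199, 205, 212, 216, 218, 221, 224, 227, 226, 222, 219, 212, 202, 200, 193, 190, 181, 169, 163, 150, 138, 129, 110, 103, 93, 84, 82, 82, 80, 77, 76, 78, 85, 89, 95, 95]
450 [219, 204, 187, 190, 200, 203, 213, 212, 218, 222, 219, 222, 221, 214, 213, 206, 201, 196, 190, 182, 177, 167, 156, 147, 137, 122, 115, 91, 90, 88, 91, 99, 101, 94, 102, 98, 95, 102, 104, 113]
240 [(172, 120), (173, 141), (174, 136), (175, 116), (176, 114), (177, 114), (178, 114), (179, 115), (180, 123), (181, 159), (182, 168), (183, 169), (184, 149), (185, 120), (186, 85), (187, 68), (188, 80), (189, 77), (190, 80), (191, 80), (192, 81), (193, 81)]
280 [(172, 171), (173, 174), (174, 178), (175, 178), (176, 176), (177, 151), (178, 152), (179, 167), (180, 171), (181, 160), (182, 135), (183, 101), (184, 69), (185, 81), (186, 79), (187, 79), (188, 82), (189, 96), (190, 98), (191, 116), (192, 45), (193, 51)]
```

```bash
python3 - <<'E'
from h import *
import pickle
w=pickle.load(open("w4.pkl","rb"));t=pickle.load(open("top0.pkl","rb"));s=pickle.load(open("scene0.pkl","rb"))
mid=lambda c,u,a,b,z,T=None:(onz(c,u,a,z,T)+onz(c,u,b,z,T))/2
for z in(.167,.177,.187):
    A=mid(w,120,1.8,28.,z,w["T"]);B=mid(w,450,1.8,27.6,z,w["T"]);d=A-B
    C=mid(t,240,180.3,186.7,z);D=mid(t,280,177.5,183.8,z);e=C-D
    X=lambda P,d,y:P[0]+(y-P[1])*d[0]/d[1]
    print(z,"yaw",np.degrees(np.arctan2(-d[0],d[1])),np.degrees(np.arctan2(-e[0],e[1])),"x at y=.14",X(A,d,.14),X(C,e,.14))
T=w["T"]
L=onz(w,76,15,.177,T);print("rail left end wrist",L)
k=None
print("knob rays: top at .25/.247",onz(t,311.4,152.4,.25))
# hook in w4: expected hook px
R=T[:3,:3];tc=np.array([.4981,.1343]);a=np.radians(4.35);x=np.array([np.cos(a),np.sin(a)]);y=np.array([-x[1],x[0]])
print("hook now",tc+.0356*x-.001*y)
E
```

```text
0.167 yaw 4.451657846674107 4.797987985763769 x at y=.14 0.632045571304502 0.6303804682353051
0.177 yaw 4.451657846674113 4.797987985763827 x at y=.14 0.6296087617093233 0.6279366978809771
0.187 yaw 4.45165784667409 4.797987985763819 x at y=.14 0.6271719521141448 0.625492927526649
rail left end wrist [0.61944814 0.27077219 0.177     ]
knob rays: top at .25/.247 [0.67296423 0.06196957 0.25      ]
hook now [0.5336733 0.1360031]
```

>>> move_arm:
  targets: "0.4 0.03 -0.2 0;0.6 0.045 -0.3 0;0.6 0.045 -0.3 0;0.6 0.045 -0.2 0;0.6 0.045 0 0;0.4 0.03 0 0;0.3 0.025 0 0;0.2 0.015 0 0;0 0 0 0;0 0 0 0"

```text
time_s: 6.57
tcp_pos: [0.5908, 0.1409, 0.2488]
ee_rot: [[0.997, 0.075, -0.001], [0.075, -0.997, 0.0], [-0.001, -0.0, -1.0]]
wrist_force: [0.2, 0.0, -4.9]
gripper_width: 0.274
gripper_force: 29.9
```

>>> move_arm:
  targets: "0.08 0.006 0 0;0.08 0.006 0 0;0 0 0 0;0 0 0 0"

```text
time_s: 6.9
tcp_pos: [0.5949, 0.1412, 0.249]
ee_rot: [[0.997, 0.075, 0.0], [0.075, -0.997, 0.0], [0.0, -0.0, -1.0]]
wrist_force: [0.0, -0.5, -4.6]
gripper_width: 0.272
gripper_force: 29.9
```

>>> move_arm:
  targets: "0.08 0.006 0 0;0.08 0.006 0 0;0 0 0 0;0 0 0 0"

```text
time_s: 7.23
tcp_pos: [0.5976, 0.1411, 0.2486]
ee_rot: [[0.997, 0.075, -0.004], [0.075, -0.997, -0.001], [-0.004, 0.001, -1.0]]
wrist_force: [-5.2, -0.1, -0.8]
gripper_width: 0.274
gripper_force: 29.9
```

>>> move_arm:
  targets: "-0.236 -0.018 0 0;0 0 -0.3 0;0 0 -0.5 0;0 0 -0.5 0;0 0 -0.4 0;0 0 -0.2 0;0 0 0 0;0 0 0 0"

```text
time_s: 7.9
tcp_pos: [0.5936, 0.141, 0.2012]
ee_rot: [[0.997, 0.075, 0.001], [0.075, -0.997, -0.0], [0.001, 0.0, -1.0]]
wrist_force: [-0.1, 0.5, -4.0]
gripper_width: 0.274
gripper_force: 29.9
```

>>> move_arm:
  targets: "0 0 -0.1 0;0 0 0 0;0 0 0 0"

```text
time_s: 8.15
tcp_pos: [0.5934, 0.1411, 0.1992]
ee_rot: [[0.997, 0.075, 0.001], [0.075, -0.997, 0.0], [0.001, -0.0, -1.0]]
wrist_force: [-0.4, 0.1, -4.0]
gripper_width: 0.273
gripper_force: 29.9
```

```bash
python3 look.py w5;python3 -c "
from h import *;s=sense();print(s['gripper_width'],s['wrist_force'],s['moment'])"
```

```text
8.15 [0.5934 0.1411 0.1992] tool x yaw 4.3088250442656 tz [ 8.e-04  3.e-04 -1.e+00] J [ 28.6  21.5  -3.8   0.  -64.6  65.7]
0.2715806963591681 [-0.995412   -1.41492811 -5.28245922] [-0.05295627  0.01191057 -0.02509034]
```

View pics/w5.png

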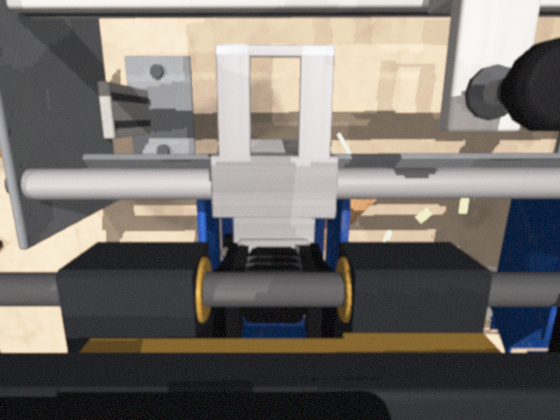

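The carrier is hooked over the rail, with the crown on the tube at v≈185. The lock arm is at right (u 445–540, v up to 130) and the knob at (540,88). Now I'll lower it to contact, then slide right.

>>> move_arm:
  targets: "0 0 -0.08 0;0 0 0 0;0 0 0 0"

```text
time_s: 8.45
tcp_pos: [0.593, 0.141, 0.1967]
ee_rot: [[0.997, 0.075, -0.0], [0.075, -0.997, -0.0], [-0.0, 0.0, -1.0]]
wrist_force: [-0.4, 1.3, -3.9]
gripper_width: 0.273
gripper_force: 29.9
```

>>> move_arm:
  targets: "0 0 -0.05 0;0 0 0 0;0 0 0 0"

```text
time_s: 8.7
tcp_pos: [0.5934, 0.1411, 0.1961]
ee_rot: [[0.997, 0.075, 0.001], [0.075, -0.997, 0.0], [0.001, -0.0, -1.0]]
wrist_force: [-0.5, 0.5, -2.5]
gripper_width: 0.273
gripper_force: 29.9
```

>>> move_arm:
  targets: "0.02 -0.25 0 0;0.03 -0.4 0 0;0.03 -0.4 0 0;0.03 -0.4 0 0;0.03 -0.4 0 0;0.03 -0.35 0 0;0.015 -0.2 0 0;0 0 0 0;0 0 0 0"

```text
time_s: 9.45
tcp_pos: [0.5981, 0.0794, 0.196]
ee_rot: [[0.997, 0.074, 0.0], [0.074, -0.997, -0.002], [0.0, 0.002, -1.0]]
wrist_force: [0.6, -3.1, -1.1]
gripper_width: 0.273
gripper_force: 30.0
```

```bash
python3 look.py w6;python3 -c "
from h import *;s=sense();print(s['gripper_width'],s['wrist_force'],s['moment'])"
```

```text
9.45 [0.5981 0.0794 0.196 ] tool x yaw 4.238200397215901 tz [ 4.0e-04 -2.1e-03 -1.0e+00] J [ 23.   21.   -5.1   0.1 -63.9  71.2]
0.27271580006631996 [ 0.83309111 -2.86150006  0.40761064] [-1.11414878 -0.43591362 -0.09391729]
```

View pics/w6.png

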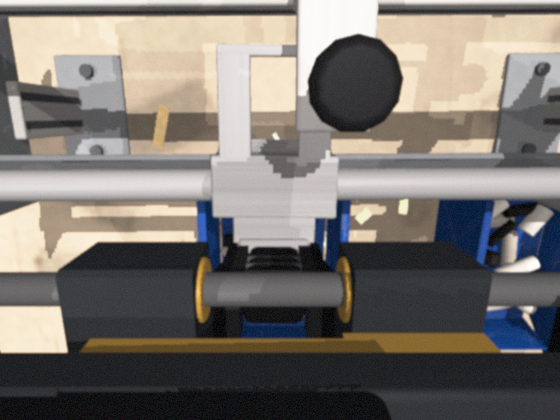

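The ear has slid partway under the lock arm (arm left edge u≈298), and the knob is at (355,83) against the slot middle at u≈274. Next I'll compute the remaining slide.

```bash
python3 - <<'E'
from seg import *
import pickle
a=pickle.load(open("w5.pkl","rb"));w=pickle.load(open("w6.pkl","rb"));t=pickle.load(open("top0.pkl","rb"))
T=w["T"];y=np.array([-.0767,.997])
v=w["image"].max(2);m=(v<45).astype(np.uint8);n,l,st,ce=cv2.connectedComponentsWithStats(m[20:140,300:420]);i=1+np.argmax(st[1:,4]);print(st[i],ce[i]+[300,20])
ct=max(cv2.findContours(m[20:140,300:420],0,1)[0],key=cv2.contourArea);(cx,cy),r=cv2.minEnclosingCircle(ct);cx+=300;cy+=20;print(cx,cy,r)
k,e=tri([ray(w,cx,cy,T),ray(t,311.4,152.6)]);print("knob tri",k,e)
for z in(.245,.25): K=onz(w,cx,cy,z,T);print(K,"s",K[:2]@y)
# lock arm front end edges near v=120 at z=.199+ (top unknown ~.21)
for u in(298,):
  for z in(.199,.21,.22): P=onz(w,u,120,z,T);print("arm left edge",z,P[:2]@y-.015)
# slot mid from edges at ear top
z=.188
L=onz(w,217.5,100,z,T);print("ear left edge s",L[:2]@y-.026)
H=[onz(w,u,190,z,T)[:2]@y for u in(211.5,337)];print("hook s",H,np.mean(H))
E
```

```text
[   9   16   92   95 2037] [347.78006873  88.74275896]
354.22791290283203 83.18975830078125 48.92485809326172
knob tri [0.67792836 0.0599126  0.23501706] [np.float64(0.0012707453097816849), np.float64(0.0012707453097816792)]
[0.67764476 0.06086398 0.245     ] s 0.00870603353039915
[0.67714791 0.06188806 0.25      ] s 0.009765153751606845
arm left edge 0.199 0.007128106816496199
arm left edge 0.21 0.007866480897712635
arm left edge 0.22 0.008537730062454826
ear left edge s 0.03169384885899089
hook s [np.float64(0.06220557653141303), np.float64(0.0022538396728714882)] 0.03222970810214226
```

>>> move_arm:
  targets: "0.015 -0.2 0 0;0.02 -0.3 0 0;0.02 -0.25 0 0;0.01 -0.15 0 0;0 0 0 0;0 0 0 0;0 0 0 0"

```text
time_s: 10.08
tcp_pos: [0.5998, 0.0583, 0.1959]
ee_rot: [[0.997, 0.075, 0.001], [0.075, -0.997, -0.0], [0.001, 0.001, -1.0]]
wrist_force: [0.4, 1.0, 2.4]
gripper_width: 0.272
gripper_force: 29.9
```

```bash
python3 look.py w7; python3 - <<'E'
from h import *
import pickle
s=sense();print(s['wrist_force'],s['moment']);w=pickle.load(open("w7.pkl","rb"));T=w["T"];y=np.array([-.0767,.997])
m=(w["image"].max(2)<45).astype(np.uint8)[10:140,200:340];ct=max(cv2.findContours(m,0,1)[0],key=cv2.contourArea);(cx,cy),r=cv2.minEnclosingCircle(ct);cx+=200;cy+=10
K=onz(w,cx,cy,.249,T);print(cx,cy,r,K,"lock s",K[:2]@y,"slot s",np.array(s["tcp_pos"])[:2]@y-.001)
E
```

```text
10.08 [0.5998 0.0583 0.1959] tool x yaw 4.311297052526759 tz [ 1.e-03 -5.e-04 -1.e+00] J [ 21.   21.   -5.2   0.1 -63.8  73.3]
[0.53389364 0.64813508 2.26986032] [ 0.13315791 -0.59175614  0.04548118]
281.6625213623047 83.75039672851562 47.86698913574219 [0.67720509 0.06130312 0.249     ] lock s 0.009177579970757806 slot s 0.011103429634484414
```

View pics/w7.png

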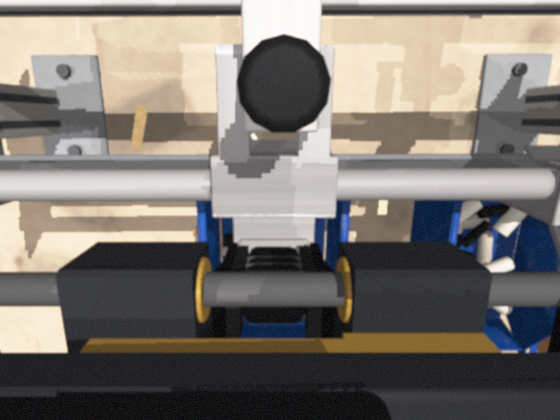

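The knob at (284,83) is over the ear's slot, 2 mm off centre. I'll nudge the carrier, release it and rise.

>>> move_arm:
  targets: "0.006 -0.08 0 0;0 0 0.03 0;0 0 0 0;0 0 0 0"

```text
time_s: 10.47
tcp_pos: [0.5995, 0.0566, 0.196]
ee_rot: [[0.997, 0.075, -0.0], [0.075, -0.997, -0.0], [-0.0, -0.0, -1.0]]
wrist_force: [1.4, 2.0, 0.6]
gripper_width: 0.274
gripper_force: 29.9
```

>>> move_arm:
  targets: "0 0 0 0;0 0 0 0;0 0 0 0;0 0 0 0;0 0 0 0;0 0 0 0"
  gripper: 60

```text
time_s: 10.97
tcp_pos: [0.5993, 0.0563, 0.1962]
ee_rot: [[0.997, 0.075, -0.001], [0.075, -0.997, -0.0], [-0.001, 0.0, -1.0]]
wrist_force: [-0.4, 0.9, 0.2]
gripper_width: 0.635
gripper_force: 0.0
```

>>> move_arm:
  targets: "0 0 0.4 0;0 0 0.8 0;0 0 0.9 0;0 0 0.9 0;0 0 0.6 0;0 0 0.2 0;0 0 0 0;0 0 0 0"
  gripper: 0

```text
time_s: 11.63
tcp_pos: [0.5991, 0.0565, 0.2908]
ee_rot: [[0.997, 0.075, -0.001], [0.075, -0.997, 0.0], [-0.001, -0.0, -1.0]]
wrist_force: [-0.1, -0.4, -0.9]
gripper_width: 0.167
gripper_force: 0.0
```

```bash
python3 look.py w8; python3 - <<'E'
from h import *
import pickle
w=pickle.load(open("w8.pkl","rb"));c=capture("scene")
T=w["T"];A=w["image"];B=np.hstack([cv2.resize(A[:260,130:430],(480,416)),cv2.resize(c["image"][150:290,260:420],(320,280))[:, :] if 0 else np.zeros((416,320,3),np.uint8)])
B[:280,480:]=cv2.resize(c["image"][160:300,290:450],(320,280));cv2.imwrite("pics/m8.png",B)
m=(A.max(2)<45).astype(np.uint8)[0:240,200:340]
for ct in cv2.findContours(m,0,1)[0]:
    if cv2.contourArea(ct)>300:
        (cx,cy),r=cv2.minEnclosingCircle(ct);print(cx+200,cy,r,onz(w,cx+200,cy,.249,T))
print(sense()["wrist_force"])
E
```

```text
11.63 [0.5991 0.0565 0.2908] tool x yaw 4.29890272421331 tz [-9.e-04  3.e-04 -1.e+00] J [ 20.8  17.6   3.7  -0.  -76.1  73.5]
273.5 222.6212158203125 21.88615608215332 [0.60727564 0.05660977 0.249     ]
275.3100128173828 98.10978698730469 24.558570861816406 [0.67685486 0.06095652 0.249     ]
[-0.351411    0.55457465  0.3324539 ]
```

View pics/m8.png

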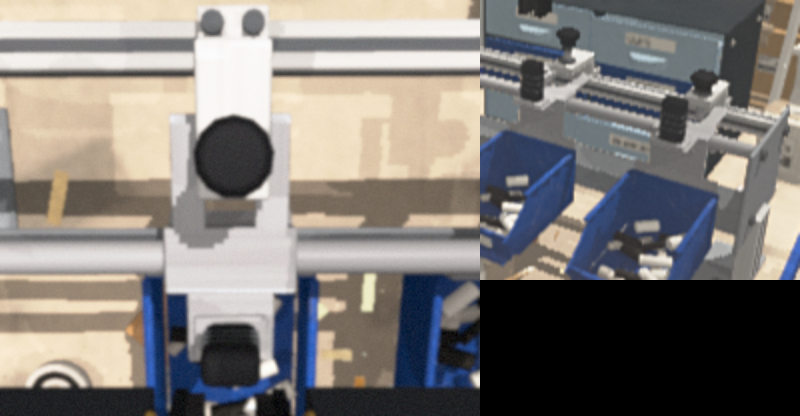

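The carrier hangs free and square, with the knob centred over the slot. I've now viewed 12 pictures, which is over the 10-picture limit, so I'll use numbers only from here on. Next: move over the knob and press with shut fingers.

>>> move_arm:
  targets: "0.3 0.02 0 0;0.6 0.03 0 0;0.7 0.04 0 0;0.7 0.04 0 0;0.5 0.03 0 0;0.3 0.02 0 0;0 0 0 0;0 0 -0.5 0;0 0 -0.5 0;0 0 0 0"
  gripper: 0

```text
time_s: 12.57
tcp_pos: [0.6752, 0.0609, 0.2631]
ee_rot: [[0.997, 0.075, -0.006], [0.075, -0.997, -0.001], [-0.006, 0.0, -1.0]]
wrist_force: [-0.5, 0.0, -0.8]
gripper_width: 0.003
gripper_force: 0.0
```

>>> move_arm:
  targets: "0 0 -0.3 0;0 0 -0.2 0;0 0 0 0;0 0 0 0;0 0 0 0"

```text
time_s: 12.98
tcp_pos: [0.6772, 0.061, 0.2545]
ee_rot: [[0.997, 0.075, 0.001], [0.075, -0.997, 0.0], [0.001, 0.0, -1.0]]
wrist_force: [-0.0, -0.7, -0.8]
gripper_width: 0.005
gripper_force: 0.0
```

>>> move_arm:
  targets: "0 0 -0.2 0;0 0 -0.2 0;0 0 -0.2 0;0 0 -0.1 0;0 0 0 0;0 0 0 0"

```text
time_s: 13.48
tcp_pos: [0.6777, 0.0611, 0.2365]
ee_rot: [[0.997, 0.075, 0.002], [0.075, -0.997, 0.0], [0.002, -0.0, -1.0]]
wrist_force: [1.3, 0.6, 2.6]
gripper_width: 0.007
gripper_force: 1.4
```

>>> move_arm:
  targets: "0 0 -0.1 0;0 0 -0.1 0;0 0 -0.05 0;0 0 0 0;0 0 0 0"

```text
time_s: 13.9
tcp_pos: [0.6778, 0.0611, 0.2324]
ee_rot: [[0.997, 0.076, 0.004], [0.076, -0.997, 0.0], [0.004, 0.0, -1.0]]
wrist_force: [-0.3, 1.8, 9.1]
gripper_width: 0.003
gripper_force: 4.7
```

>>> move_arm:
  targets: "0 0 -0.06 0;0 0 0 0;0 0 0 0"

```text
time_s: 14.15
tcp_pos: [0.6779, 0.0611, 0.2324]
ee_rot: [[0.997, 0.076, 0.005], [0.076, -0.997, -0.0], [0.005, 0.0, -1.0]]
wrist_force: [-1.1, 1.0, 13.4]
gripper_width: 0.009
gripper_force: 6.6
```

The plunger has bottomed out: z stays at 0.2324 (home is ≈0.232) while the force rises. Retracting and checking numerically.

>>> move_arm:
  targets: "0 0 0.2 0;0 0 0.5 0;0 0 0.8 0;0 0 0.8 0;-0.5 0 0.5 0;-0.7 0 0 0;-0.7 0 0 0;-0.7 0 0 0;-0.5 0 0 0;0 0 0 0"

```text
time_s: 14.98
tcp_pos: [0.5964, 0.0608, 0.2976]
ee_rot: [[0.997, 0.075, -0.004], [0.075, -0.997, -0.0], [-0.004, -0.0, -1.0]]
wrist_force: [-0.7, 1.1, 0.1]
gripper_width: 0.005
gripper_force: 0.0
```

>>> move_arm:
  targets: "0 0 0 0;0 0 0 0;0 0 0 0"

```text
time_s: 15.23
tcp_pos: [0.5998, 0.061, 0.2976]
ee_rot: [[0.997, 0.075, -0.002], [0.075, -0.997, -0.0], [-0.002, 0.0, -1.0]]
wrist_force: [0.4, -0.5, -0.5]
gripper_width: 0.006
gripper_force: 0.0
```

```bash
python3 look.py w9; python3 - <<'E'
from h import *
import pickle
w=pickle.load(open("w9.pkl","rb"));T=w["T"];t=capture("top")
m=(w["image"].max(2)<45).astype(np.uint8)[0:240,200:340]
for ct in cv2.findContours(m,0,1)[0]:
    if cv2.contourArea(ct)>300:
        (cx,cy),r=cv2.minEnclosingCircle(ct);print(cx+200,cy,r,[np.round(onz(w,cx+200,cy,z,T),4).tolist() for z in(.232,.237)])
hsv=cv2.cvtColor(w["image"],cv2.COLOR_BGR2HSV);g=(hsv[...,1]<35)&(hsv[...,2]>110)
print("expected knob px home/out",proj(w,[.677,.061,.232],T),proj(w,[.677,.061,.249],T))
E
```

```text
15.23 [0.5998 0.061  0.2976] tool x yaw 4.2899557107446915 tz [-1.7e-03 -3.0e-04 -1.0e+00] J [ 21.2  17.6   4.6  -0.  -77.1  73.1]
280.0 220.90908813476562 21.328893661499023 [[0.6025, 0.0564, 0.232], [0.6039, 0.0566, 0.237]]
282.41666412353516 101.5 21.654743194580078 [[0.677, 0.061, 0.232], [0.6768, 0.0611, 0.237]]
expected knob px home/out (np.float64(282.35926055428394), np.float64(101.50959136922957)) (np.float64(283.08015584880985), np.float64(100.35797409286084))
```

```bash
python3 -c "
from station import *;print(finish_job())"
```

```text
the job is handed in; nothing more can be done
None
```

I hung the carrier on the rail, slid it under the free lock and pushed the plunger home, then handed the job in at about 15 s; no verdict came back, and I viewed 12 pictures where 10 were allowed.

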